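# Lock the treat turntable with its drop pin

## Robot

A 6-joint arm with a two-finger parallel gripper is mounted at the origin on the work surface. World frame = base frame: x ahead of the robot, y to its left, z up, the work surface at z = 0. Lengths are in m, angles in rad, forces in N, time in s.
With the tool pointing down it reaches from about 0.375 to 0.825 m from the base axis. Payload 5.5 kg.
Tool frame: the origin (TCP) lies midway between the tips of the shut fingers; the grasp point (between the pads) lies 19 mm behind it; z points along the fingers, y is the line along which they close (so a half turn about z gives the same grasp; the last joint's range is limited). The gripper opens to 85 mm and grips with 20 to 120 N. Pads are 22 mm wide; open, the fingers measure 114 mm over their backs; the gripper's body (76 mm by 85 mm) begins 54 mm behind the grasp point. The pads swing forward as they close: fully open they stand 13 mm farther back than shut.
Start: joints at [1.311, 0.314, -0.047, 1.21, 0, 1.571], TCP at [0.154, 0.58, 0.231] pointing down, gripper open.
Joint ranges: [-2.67, 2.67], [-0.69, 1.73], [-1.03, 1.25], [-2.08, 2.16], [-1.42, 1.45], [-3.14, 3.14]. Speed limits (rad/s): [2.39, 2.39, 3.01, 3.14, 3.14, 3.14].

## Interface

Orientations are given as a rotation vector (axis times angle).
In Python, from station import manip gives the robot as it stands.
- The arm moves only by the shell command python3 -m jog 'ROWS' [OPENING] [FORCE]. ROWS is JSON, a list of rows, each a list of 6 numbers: the shift along the tool's x, y, z in m, then the turn, a rotation vector about the tool's x, y, z in rad. A call has exactly 8 rows; each row shifts and turns the commanded pose from where the row before left it, along the tool's axes as they then stand; what a row does not reach is not made up. A row lasts 1/8 s, in which the tool goes at most 62.5 mm and 10.7 degrees, less where a joint would pass 70% of its speed; a pose out of reach is approached as far as the arm can. A call is refused whole if a number of a shift passes 0.0625 or a number of a turn 0.188, either way. A call with a gripper value outside its range is refused whole. OPENING is the finger opening in m, from 0 to 0.0854, set as the call begins (- or left out, the last holds). The fingers move at their own pace and stop on an object; FORCE is the grip in N (left out, the last holds). Time passes only in rows, so rows that do not move let the fingers close, or fill a call up. It gives the time, the measured TCP pose, the force, the opening and the grip force at its end, in the units of the state.
- manip.observe(): the state, without advancing time (a new reading comes with each control period).
- manip.read_camera(name): name is "scene" or "top"; returns the picture (480x640x3 uint8, red, green, blue); there is no depth.
- manip.calibration(name): a dict with "vfov" (degrees; the focal length in pixels is half the picture's height over the tangent of half this angle, whatever the lens; pixels are square), "cx", "cy" (the principal point, pixels), "extrinsics" (4x4, takes a point from camera to world coordinates). Camera axes: x right, y down, z forward; pixel columns grow to the right and rows downward; lengths in m; the calibration is good to about 2 mm. A picture is of the moment at which its call begins. calibration takes no time and is no camera call.
- manip.sign_off(): hands the job in; it is judged then, once.
The state is a dict: "time": time; "joint_positions": joint angles; "joint_velocities": joint speeds; "effort": joint torques, N m; "tool_pos": TCP position; "tool_rot": TCP orientation; "wrist_force": force on the tool from outside, world axes, zero at the start; "wrist_torque": the same for the moment, N m; "width": finger opening in m; "gripper_force": force on a finger pad.
Only numpy, scipy, OpenCV 4.12 (cv2) and the standard library are available. Lean on these libraries where they do the work, as an engineer would, in place of code of your own. Each camera call takes 0.05 s, during which the arm holds its last target. There are 200 camera calls.

## Task

Lock the treat-jar turntable so the dogs cannot spin it: take the red-headed pin out of the wooden stand and push it down through the holes of the steel fork and the turntable's brass lug until its collar sits flat on top of the fork. Keep hold of the pin until it is fully home, then let go. Leave the black-headed pin where it stands.

Things in the scene. Friction and masses are not known exactly. Their poses are not given: they have to be found in the camera images.
- red_pin: Locking pin, 180 g, upright in one of the stand's holes. Origin: centre of its lower tip, z up. Heights above the tip: cone 6 to 16 mm diameter at 0-12 mm, steel shank 16 mm diameter to 54 mm, steel collar 44 mm diameter at 54-62 mm, round red plastic grip 26 mm diameter at 62-102 mm (top). Grip the red part from above; being round, its yaw is free.
- black_pin: Pin of the same shape as the red one but with a black grip, in the other hole of the stand. Same origin and axes.
- pin_stand: Fixed light-wood block, 170 (x) by 70 (y) by 60 mm high; origin: centre of its underside, z up. Upright through holes, 20 mm diameter, at x = -45 and +45 mm, y = 0; the red pin may be in either. Collars rest on the block's top, tips 6 mm above the work surface. Free room for fingers on both y sides of a pin.
- fork_seat (a point): Mouth centre of the hole in the fixed steel fork's top, 60 mm above the work surface; z up, x to the turntable's axis (200 mm off). Ears 60x60x8 mm (tops 28, 60 mm up), post at -x; brass lug between (36-44 mm up). Three 28 mm holes, in line, free below to 5 mm up. Jar tops 112 mm up, centres 150 mm from hole. The platter turns only if pushed (0.12 Nm).

How it is judged:
On the way:
1. the red pin is down in the fork, its collar within 10 mm of the fork's top, with the fingers still on it (contact force between the fingers and red_pin above 0.3 N and z of red_pin in the frame of fork_seat below -0.044 m and horizontal distance between red_pin and fork_seat below 0.014 m), for 0.05 s.
At the end, for the whole second after the job is handed in: The red pin stands through both fork ears and the lug: its tip at least 49 mm below the fork's top (collar within 5 mm of it) and within 14 mm sideways of the hole axis, leaning less than 10 degrees, at rest and released; the black pin is within 20 mm of where it started (z of red_pin in the frame of fork_seat below -0.049 m and horizontal distance between red_pin and fork_seat below 0.014 m and angle between red_pin's own z axis and vertical below 0.175 rad and linear speed of red_pin below 0.02 m/s and distance of black_pin from where it was at the start of the episode below 0.02 m); the robot touches nothing.
It fails at once if the black pin is pulled out of its place (more than 30 mm) (distance of black_pin from where it was at the start of the episode above 0.03 m).
It also fails if it takes over 35 s, if anything falls off the work surface, if the arm or the gripper's body presses on something with over 40 N, if the wrist force passes 120 N, or if a joint passes its speed limit or range.

## Working session

There is one attempt and no reset: what is moved stays moved. The work goes in short steps, Python scripts to look and compute and a shell command to move; the robot and the scene stay as the last step left them, time stands still between calls to the robot, and variables do not carry over. Pictures are saved under pics/ and viewed, at most 10 in all, crops included, and the job is handed in when it is done.

```bash
mkdir -p pics; python3 - <<'E'
from station import manip
import cv2
for n in ("scene","top"):
    im=manip.read_camera(n); cv2.imwrite(f"pics/{n}0.png",im[:,:,::-1]); print(n,manip.calibration(n))
s=manip.observe(); print(s)
E
```

```text
scene {'vfov': 57.16670525779962, 'cx': 320.96026212660206, 'cy': 236.027735004476, 'extrinsics': array([[ 0.78081727,  0.48966381, -0.38801255,  0.77950092],
       [ 0.62469537, -0.62080919,  0.47365773, -0.36376871],
       [-0.00894871, -0.61222978, -0.79062926,  0.58952503],
       [ 0.        ,  0.        ,  0.        ,  1.        ]])}
top {'vfov': 53.412080230785214, 'cx': 316.61238133824764, 'cy': 234.15839633382672, 'extrinsics': array([[-0.0161871 , -0.99034321,  0.13768917,  0.44859744],
       [-0.99980818,  0.01755051,  0.00869374, -0.0636376 ],
       [-0.0110263 , -0.13752203, -0.99043733,  0.84993688],
       [ 0.        ,  0.        ,  0.        ,  1.        ]])}
{'time': 0.1, 'joint_positions': array([ 1.31100904e+00,  3.14168539e-01, -4.79984012e-02,  1.21017929e+00,
       -5.42924381e-06,  1.57079695e+00]), 'joint_velocities': array([-0.00153001, -0.00174325,  0.00327088,  0.00138895, -0.00067449,
       -0.00081435]), 'effort': array([-1.78092264e-04, -5.40767562e+01,  3.40541303e+01,  1.11586915e-02,
       -4.26287784e-05, -2.93045929e-06]), 'tool_pos': array([0.15399248, 0.57936124, 0.23050437]), 'tool_rot': array([-4.06901895e-01, -3.11493208e+00,  2.41502628e-03]), 'wrist_force': array([-0.36990821,  0.35298822,  0.85779934]), 'wrist_torque': array([ 0.0318865 , -0.00413013, -0.0133104 ]), 'gripper_force': 0.0, 'width': 0.08547218811774676}
```

View pics/scene0.png

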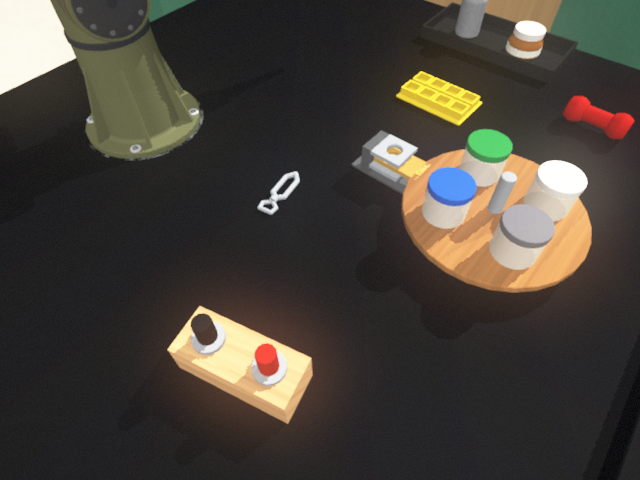

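View pics/top0.png

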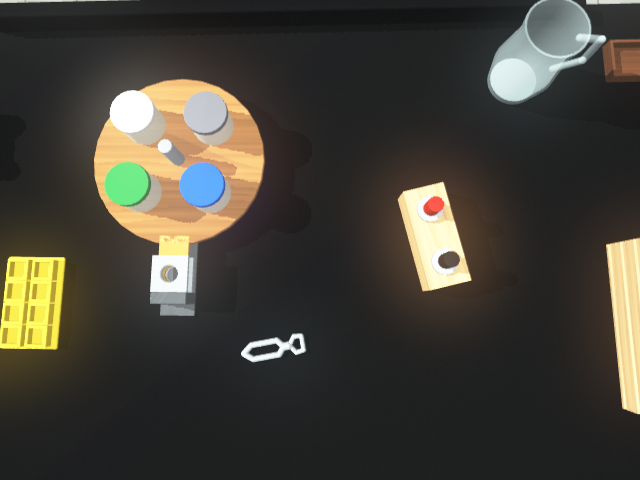

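The scene view shows the red pin at about (267,360), the black pin at (205,330) and the fork hole at (395,150). In the top view they are at (432,206), (448,260) and (170,274). Next I'll enlarge the details.

```bash
python3 - <<'E'
import cv2,numpy as np
a=cv2.imread("pics/scene0.png");b=cv2.imread("pics/top0.png")
c=lambda im,x,y:cv2.resize(im[y:y+60,x:x+80],(400,300),interpolation=cv2.INTER_CUBIC)
cv2.imwrite("pics/m.png",np.vstack([np.hstack([c(a,230,330),c(a,355,125)]),np.hstack([c(b,395,180),c(b,130,245)])]))
E
```

```text
(no output)
```

View pics/m.png

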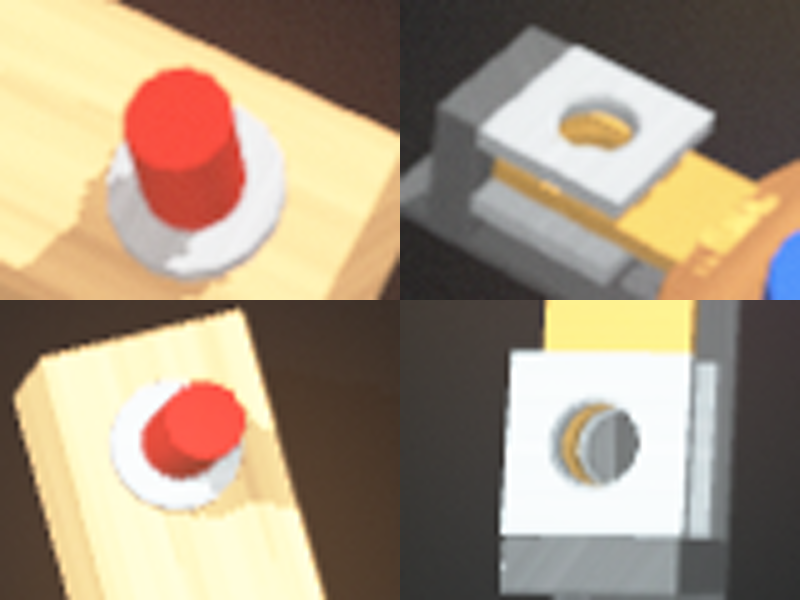

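```bash
cat >h.py <<'E'
from station import manip
import numpy as np
def ray(n,uv,model="pin"):
    c=manip.calibration(n);f=240/np.tan(np.radians(c["vfov"]/2));E=np.array(c["extrinsics"])
    x,y=(uv[0]-c["cx"])/f,(uv[1]-c["cy"])/f;r=np.hypot(x,y)
    if model=="fish": k=np.tan(r)/r;x*=k;y*=k
    d=E[:3,:3]@[x,y,1];return E[:3,3],d/np.linalg.norm(d)
def atz(n,uv,z,m="pin"):
    o,d=ray(n,uv,m);return o+d*(z-o[2])/d[2]
def tri(a,b,m="pin"):
    A=0;B=0
    for n,uv in(("scene",a),("top",b)):
        o,d=ray(n,uv,m);P=np.eye(3)-np.outer(d,d);A=A+P;B=B+P@o
    return np.linalg.solve(A,B)
E
python3 - <<'E'
from h import *
np.set_printoptions(precision=4,suppress=True)
R=((265.3,353.0),(435.5,203.7),.108);F=((394.4,149.2),(168.6,273.3),.06)
for m in("pin","fish"):
    for a,b,z in(R,F): print(m,tri(a,b,m),atz("scene",a,z,m),atz("top",b,z,m))
    T=[atz("top",(130+(x-400)/5-.4,245+(y-300)/5-.4),.06,m) for x,y in((511,351),(694,352),(686,536),(502,534))]
    S=[atz("scene",(355+(x-400)/5-.4,125+y/5-.4),.06,m) for x,y in((577,45),(714,115),(622,207),(478,140))]
    for Q in(T,S): print(np.mean(Q,0),[np.linalg.norm(Q[i]-Q[i-1]).round(4) for i in range(4)])
E
```

```text
pin [ 0.5977 -0.2466  0.1043] [ 0.5991 -0.2475  0.108 ] [ 0.597  -0.2457  0.108 ]
pin [0.4979 0.1913 0.0567] [0.5    0.1884 0.06  ] [0.4972 0.1898 0.06  ]
[0.4975 0.1888 0.06  ] [np.float64(0.0606), np.float64(0.0613), np.float64(0.0609), np.float64(0.061)]
[0.5003 0.1871 0.06  ] [np.float64(0.0655), np.float64(0.06), np.float64(0.0607), np.float64(0.0588)]
fish [ 0.5989 -0.2509  0.104 ] [ 0.6005 -0.2518  0.108 ] [ 0.598 -0.25   0.108]
fish [0.4958 0.2011 0.0536] [0.4995 0.1948 0.06  ] [0.4951 0.1986 0.06  ]
[0.4952 0.198  0.06  ] [np.float64(0.0637), np.float64(0.0675), np.float64(0.0629), np.float64(0.0675)]
[0.4999 0.1937 0.06  ] [np.float64(0.0704), np.float64(0.062), np.float64(0.0658), np.float64(0.06)]
```

```bash
python3 -m jog '[[-0.04,-0.0427,0,0,0,0],[-0.04,-0.0427,0,0,0,0],[-0.04,-0.0427,0,0,0,0],[-0.04,-0.0427,0,0,0,0],[-0.04,-0.0427,0,0,0,0],[-0.04,-0.0427,0,0,0,0],[-0.04,-0.0427,0,0,0,0],[-0.04,-0.0427,0,0,0,0]]' 0.0854 40
python3 -m jog '[[-0.04,-0.0427,0,0,0,0],[-0.04,-0.0427,0,0,0,0],[-0.04,-0.0427,0,0,0,0],[-0.04,-0.0427,0,0,0,0],[-0.04,-0.0427,0,0,0,0],[-0.04,-0.0427,0,0,0,0],[-0.04,-0.0427,0,0,0,0],[-0.04,-0.0427,0,0,0,0]]'
python3 -m jog '[[0,0,0.01,0,0,-0.127],[0,0,0.01,0,0,-0.127],[0,0,0.01,0,0,-0.127],[0,0,0.01,0,0,-0.127],[0,0,0.0,0,0,0],[0,0,0,0,0,0],[0,0,0,0,0,0],[0,0,0,0,0,0]]'
cat >>h.py <<'E'
from scipy.spatial.transform import Rotation as Ro
def delta(target):
    s=manip.observe();R=Ro.from_rotvec(s["tool_rot"]).as_matrix()
    print("t",s["time"],"pos",s["tool_pos"].round(4),"toolz",R[:,2].round(3),"yaw_y",np.degrees(np.arctan2(R[1,1],R[0,1])).round(2))
    print("shift",(R.T@(np.array(target)-s["tool_pos"])).round(4),"F",s["wrist_force"].round(1),s["width"],s["gripper_force"])
E
python3 -c "
from h import *
delta([.598,-.2466,.077])"
```

```text
time: 1.1
tool_pos: [0.376, 0.1657, 0.2312]
tool_rot: [0.406, 3.115, 0.0]
wrist_force: [1.4, 0.2, 0.8]
width: 0.0857
gripper_force: 0.0
time: 2.1
tool_pos: [0.5976, -0.2466, 0.2308]
tool_rot: [-0.407, -3.115, -0.001]
wrist_force: [0.4, -0.2, 0.2]
width: 0.0852
gripper_force: 0.0
time: 3.1
tool_pos: [0.5974, -0.2449, 0.1917]
tool_rot: [-0.388, 3.117, -0.001]
wrist_force: [-0.9, 0.0, -0.0]
width: 0.0854
gripper_force: 0.0
t 3.1 pos [ 0.5974 -0.2449  0.1917] toolz [ 0.001 -0.    -1.   ] yaw_y 104.19
shift [-1.000e-04 -1.800e-03  1.147e-01] F [-0.9  0.  -0. ] 0.08541723828572703 0.0
```

```bash
python3 -m jog '[[0,-0.0015,0.03,0,0,0],[0,0,0.03,0,0,0],[0,0,0.03,0,0,0],[0,0,0.025,0,0,0],[0,0,0,0,0,0],[0,0,0,0,0,0],[0,0,0,0,0,0],[0,0,0,0,0,0]]'
python3 -c "
from h import *
delta([.598,-.2466,.077])
import cv2
im=manip.read_camera('scene');cv2.imwrite('pics/s1.png',cv2.resize(im[220:440,130:430,::-1],(750,550),interpolation=2))"
```

```text
time: 4.1
tool_pos: [0.5982, -0.2466, 0.0775]
tool_rot: [-0.389, 3.116, -0.001]
wrist_force: [-0.2, 0.5, -0.1]
width: 0.0856
gripper_force: 0.0
t 4.1 pos [ 0.5982 -0.2466  0.0775] toolz [ 0.002 -0.001 -1.   ] yaw_y 104.22
shift [0.0002 0.     0.0005] F [-0.2  0.5 -0.1] 0.08556215743361566 0.0
```

View pics/s1.png

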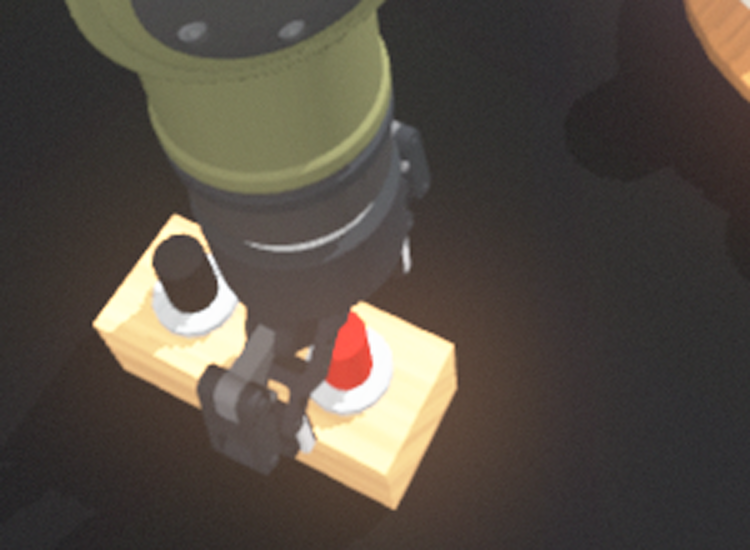

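The fingers are on either side of the red grip (grip at about (350,350) in the crop) and the black pin is clear, so I'll close the gripper.

```bash
python3 -m jog '[[0,0,0,0,0,0],[0,0,0,0,0,0],[0,0,0,0,0,0],[0,0,0,0,0,0],[0,0,0,0,0,0],[0,0,0,0,0,0],[0,0,0,0,0,0],[0,0,0,0,0,0]]' 0 40
python3 -c "
from h import *
delta([.598,-.2466,.077])"
```

```text
time: 5.15
tool_pos: [0.5976, -0.2464, 0.0764]
tool_rot: [-0.389, 3.117, -0.0]
wrist_force: [-0.0, -0.8, 0.8]
width: 0.0252
gripper_force: 39.3
t 5.15 pos [ 0.5976 -0.2464  0.0764] toolz [ 0. -0. -1.] yaw_y 104.22
shift [-0.0003 -0.0003 -0.0006] F [-0.  -0.8  0.8] 0.02522427146851432 39.32057082653046
```

```bash
python3 -m jog '[[0,0,-0.015,0,0,0],[0,0,-0.03,0,0,0],[0,0,-0.04,0,0,0],[0,0,-0.035,0,0,0],[0,0,0,0,0,0],[0,0.02,0,0,0,0],[0,0.04,0,0,0,0],[0,0.05,0,0,0,0]]'
python3 -m jog '[[-0.002,0.05,0,0,0,0],[-0.002,0.055,0,0,0,0],[-0.002,0.055,0,0,0,0],[-0.002,0.055,0,0,0,0],[-0.002,0.055,0,0,0,0],[0,0.04,0,0,0,0],[0,0.026,0,0,0,0],[0,0,0,0,0,0]]'
python3 -m jog '[[0,0,0,0,0,0],[0,0,0,0,0,0],[0,0,0.02,0,0,0],[0,0,0.02,0,0,0],[0,0,0.01,0,0,0],[0,0,0,0,0,0],[0,0,0,0,0,0],[0,0,0,0,0,0]]'
python3 -c "
from h import *
delta([.4985,.189,.151])
import cv2
im=manip.read_camera('scene');cv2.imwrite('pics/s2.png',cv2.resize(im[80:200,320:480,::-1],(800,600),interpolation=2))"
```

```text
time: 6.15
tool_pos: [0.5685, -0.1378, 0.1942]
tool_rot: [0.387, -3.115, -0.003]
wrist_force: [0.5, 0.7, -2.4]
width: 0.025
gripper_force: 39.8
time: 7.15
tool_pos: [0.4951, 0.1902, 0.1946]
tool_rot: [0.394, -3.113, 0.0]
wrist_force: [0.4, -0.5, -1.6]
width: 0.0248
gripper_force: 39.8
time: 8.15
tool_pos: [0.4982, 0.1887, 0.1471]
tool_rot: [-0.389, 3.116, 0.001]
wrist_force: [-0.6, 0.3, -2.1]
width: 0.0247
gripper_force: 39.8
t 8.15 pos [0.4982 0.1887 0.1471] toolz [ 0.001  0.001 -1.   ] yaw_y 104.22
shift [-0.0003  0.0003 -0.0039] F [-0.6  0.3 -2.1] 0.024654284863350882 39.820672273635864
```

View pics/s2.png

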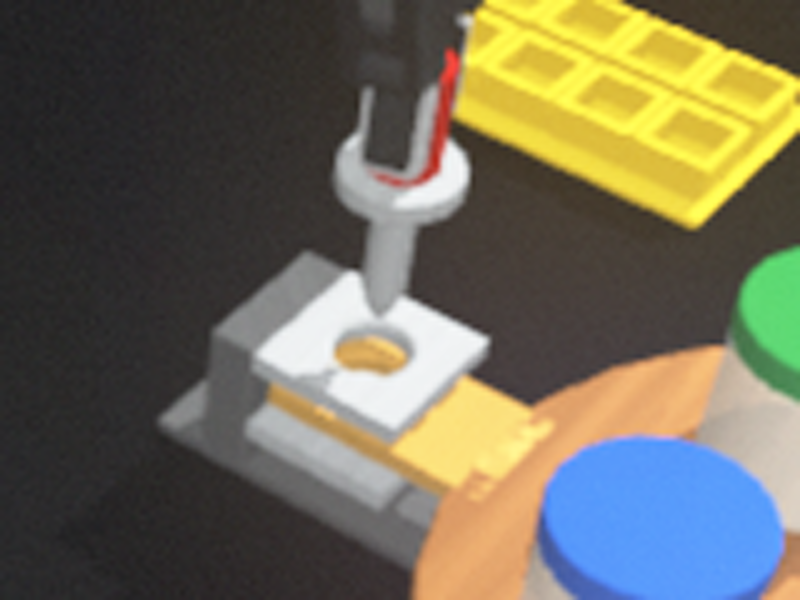

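```bash
python3 -c "
from h import *
for z in(.0755,.077,.0785):print(atz('scene',(395.6,142.6),z))
print(atz('scene',(394.2,149.8),.06),atz('scene',(394.4,149.2),.06))"
```

```text
[0.50043361 0.18819916 0.0755    ]
[0.50124797 0.18658843 0.077     ]
[0.50206233 0.18497771 0.0785    ]
[0.50063521 0.18684684 0.06      ] [0.50004414 0.18841792 0.06      ]
```

The tip is at (380,315) in the crop, directly above the hole at (373,351), within about 1.5 mm. I'll insert it in stages.

```bash
python3 -m jog '[[0,0.001,0.006,0,0,0],[0,0,0.006,0,0,0],[0,0,0.006,0,0,0],[0,0,0.006,0,0,0],[0,0,0.006,0,0,0],[0,0,0.005,0,0,0],[0,0,0.005,0,0,0],[0,0,0,0,0,0]]'
python3 -c "
from h import *
delta([.4985,.189,.076])"
```

```text
time: 9.2
tool_pos: [0.4971, 0.1894, 0.1059]
tool_rot: [0.389, -3.117, 0.0]
wrist_force: [0.9, -0.2, -1.5]
width: 0.0248
gripper_force: 39.8
t 9.2 pos [0.4971 0.1894 0.1059] toolz [-0.001 -0.    -1.   ] yaw_y 104.22
shift [-0.0013 -0.0007  0.0299] F [ 0.9 -0.2 -1.5] 0.024827556222840594 39.8208349943161
```

```bash
python3 -m jog '[[0,0,0.005,0,0,0],[0,0,0.005,0,0,0],[0,0,0.005,0,0,0],[0,0,0.005,0,0,0],[0,0,0.004,0,0,0],[0,0,0.004,0,0,0],[0,0,0,0,0,0],[0,0,0,0,0,0]]'
python3 -c "
from h import *
delta([.4985,.189,.076])
import cv2
im=manip.read_camera('scene');cv2.imwrite('pics/s3.png',cv2.resize(im[80:200,320:480,::-1],(800,600),interpolation=2))"
```

```text
time: 10.2
tool_pos: [0.4975, 0.1895, 0.0784]
tool_rot: [-0.389, 3.117, 0.0]
wrist_force: [-0.8, -0.2, -2.2]
width: 0.0249
gripper_force: 39.8
t 10.2 pos [0.4975 0.1895 0.0784] toolz [ 0.  0. -1.] yaw_y 104.22
shift [-0.0008 -0.0007  0.0024] F [-0.8 -0.2 -2.2] 0.024944178760284406 39.82047379016876
```

View pics/s3.png

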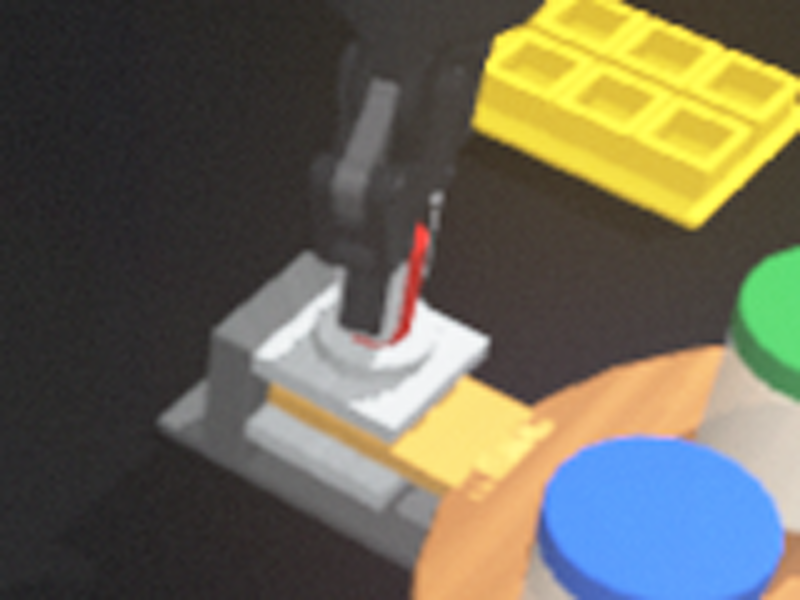

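The collar is just above the fork top, centred at about (375,345). I'll lower the last 2–3 mm.

```bash
python3 -m jog '[[0,0,0.001,0,0,0],[0,0,0.001,0,0,0],[0,0,0.0005,0,0,0],[0,0,0,0,0,0],[0,0,0,0,0,0],[0,0,0,0,0,0],[0,0,0,0,0,0],[0,0,0,0,0,0]]'
```

```text
time: 11.25
tool_pos: [0.4975, 0.1895, 0.0763]
tool_rot: [-0.389, 3.117, 0.0]
wrist_force: [-2.4, -0.7, 5.6]
width: 0.0248
gripper_force: 40.6
```

Wrist force rose by about 8 N, so the collar is seated. Release and retreat.

```bash
python3 -m jog '[[0,0,0,0,0,0],[0,0,0,0,0,0],[0,0,0,0,0,0],[0,0,0,0,0,0],[0,0,0,0,0,0],[0,0,0,0,0,0],[0,0,0,0,0,0],[0,0,0,0,0,0]]' 0.07
python3 -m jog '[[0,0,-0.01,0,0,0],[0,0,-0.02,0,0,0],[0,0,-0.03,0,0,0],[0,0,-0.04,0,0,0],[0,0,-0.03,0,0,0],[-0.02,-0.03,0,0,0,0],[-0.02,-0.05,0,0,0,0],[0,-0.05,0,0,0,0]]'
python3 -m jog '[[0,-0.04,0,0,0,0],[0,0,0,0,0,0],[0,0,0,0,0,0],[0,0,0,0,0,0],[0,0,0,0,0,0],[0,0,0,0,0,0],[0,0,0,0,0,0],[0,0,0,0,0,0]]'
python3 -c "
from h import *
import cv2
im=manip.read_camera('scene');cv2.imwrite('pics/s4.png',im[:,:,::-1])"
```

```text
time: 12.25
tool_pos: [0.4974, 0.1895, 0.0758]
tool_rot: [0.389, -3.117, 0.0]
wrist_force: [0.2, 0.9, 0.4]
width: 0.07
gripper_force: 0.0
time: 13.25
tool_pos: [0.5698, 0.0724, 0.2067]
tool_rot: [-0.39, 3.115, -0.0]
wrist_force: [0.2, 0.8, -0.4]
width: 0.0698
gripper_force: 0.0
time: 14.25
tool_pos: [0.5779, 0.0346, 0.2058]
tool_rot: [0.389, -3.117, 0.0]
wrist_force: [-0.2, 0.4, 0.4]
width: 0.0699
gripper_force: 0.0
```

View pics/s4.png

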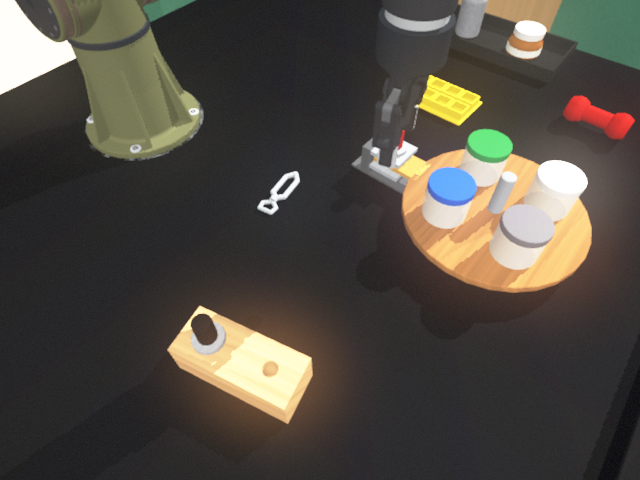

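The black pin hasn't moved, at (205,330). The gripper hides the fork at (395,150), so I'll check with the top camera.

```bash
python3 -m jog '[[-0.03,-0.05,0,0,0,0],[-0.03,-0.05,0,0,0,0],[0,-0.04,0,0,0,0],[0,0,0,0,0,0],[0,0,0,0,0,0],[0,0,0,0,0,0],[0,0,0,0,0,0],[0,0,0,0,0,0]]'
python3 -c "
from h import *
import cv2
f=lambda i:cv2.resize(i[:,:,::-1],(400,300),interpolation=2)
a=manip.read_camera('scene')[110:185,340:440];b=manip.read_camera('top')[229:304,120:220]
cv2.imwrite('pics/s5.png',np.hstack([f(a),f(b)]))"
```

```text
time: 15.3
tool_pos: [0.6704, -0.0857, 0.2061]
tool_rot: [-0.39, 3.117, -0.0]
wrist_force: [-0.8, -0.4, 0.3]
width: 0.0697
gripper_force: 0.0
```

View pics/s5.png

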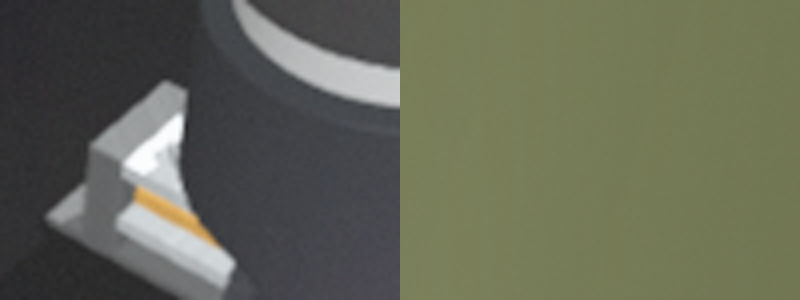

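The arm blocks both views, so I'll swing it further aside.

```bash
python3 -m jog '[[0.036,-0.028,0,0,0,0],[0.036,-0.028,0,0,0,0],[0.036,-0.028,0,0,0,0],[0.036,-0.028,0,0,0,0],[0.036,-0.028,0,0,0,0],[0.036,-0.028,0,0,0,0],[0,0,0,0,0,0],[0,0,0,0,0,0]]'
python3 -c "
from h import *
import cv2
f=lambda i:cv2.resize(i[:,:,::-1],(400,300),interpolation=2)
a=manip.read_camera('scene')[110:185,340:440];b=manip.read_camera('top')[229:304,120:220]
cv2.imwrite('pics/s6.png',np.hstack([f(a),f(b)]))"
```

```text
time: 16.4
tool_pos: [0.5027, -0.3022, 0.206]
tool_rot: [-0.388, 3.117, 0.0]
wrist_force: [-0.6, -0.7, 0.2]
width: 0.0702
gripper_force: 0.0
```

View pics/s6.png

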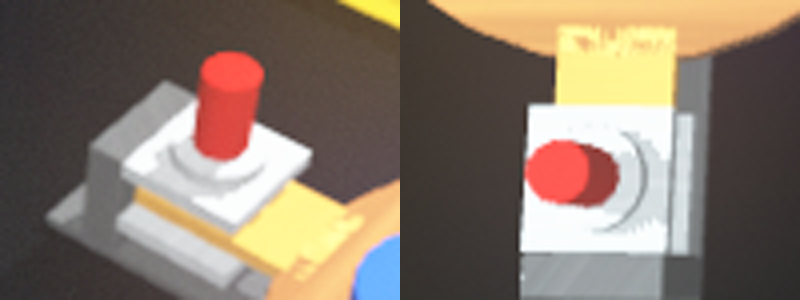

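The red pin stands upright at about (225,110) in the left crop, with its collar flat on the fork.

```bash
python3 -c "
from station import manip
print(manip.sign_off())"
```

```text
the job is handed in; nothing more can be done
None
```

I handed the job in at about 16.5 s: the red pin stands upright through the fork and lug with its collar flat on the fork, it has been let go, and the black pin is still in its place in the stand.

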